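# Bring the bench tape cutter back into service after a roll change

### The arm

A 6-joint arm with a two-finger parallel gripper is mounted at the origin on a cart in front of the work surface, level with it; the furniture and walls round the work are solid. World frame = base frame: x ahead of the robot, y to its left, z up, the work surface at z = 0. Lengths are in m, angles in rad, forces in N, time in s.
With the tool pointing down it reaches from about 0.25 to 0.725 m from the base axis. Payload 4 kg.
Tool frame: the origin (TCP) lies midway between the tips of the shut fingers; the grasp point (between the pads) lies pinch_z behind it (pinch_z is the distance from the TCP to the grasp point, in m); z points along the fingers, y is the direction in which the jaws open and shut (so a half turn about z gives the same grasp; the last joint's range is limited). The gripper opens to 85 mm and grips with 20 to 120 N. Pads are 22 mm wide; open, the fingers measure 114 mm over their backs; the gripper's body (76 mm by 85 mm) begins 54 mm behind the grasp point. The pads swing forward as they close: fully open they stand 13 mm farther back than shut.
Start: joints at [-1.151, 0.241, 0.005, 1.335, 0, 1.571], TCP at [0.204, -0.457, 0.231] pointing down, gripper open.
Joint ranges: [-2.72, 2.72], [-1.05, 1.87], [-1.09, 1.28], [-1.99, 2.15], [-1.42, 1.44], [-3.14, 3.14]. Speed limits (rad/s): [2.79, 2.79, 3.14, 3.14, 3.14, 3.14].

### API

Orientations are given as a unit quaternion [x, y, z, w].
In Python, from workcell import * gives the robot as it stands.
- The arm moves only by the tool move_arm, never from a script. Its argument "motion" is a list of rows, each a list of 3 entries, a list of its own where there are three numbers: the finger opening in mm, from 0 to 85.4, then the shift along the tool's x, y, z in units of 50 mm (1.0 is 50 mm), then the turn about the tool's z in units of 6 degrees (1.0 is 6 degrees). In form: [[claw, [dx, dy, dz], roll], ...]. A call has exactly 10 rows; each row is the pose to reach, as a shift and turn from the pose commanded when the call began, along the tool's axes at that moment; what a row does not reach only later rows make up. A row lasts 1/10 s, in which the tool goes at most 50 mm and 8.59 degrees, less where a joint would pass 70% of its speed; a pose out of reach is approached as far as the arm can. A call with a gripper value outside its range is refused whole. The fingers move at their own pace and stop on an object; the grip force is fixed at half the most. Time passes only in rows, so rows that repeat a pose let the fingers close, or fill a call up. It gives the time, the measured TCP pose, the force and the opening at its end, in the units of the state.
- get_obs(): the state, without advancing time (a new reading comes with each control period).
- camera(name): name is "scene" or "side" or "wrist"; returns a dict with "color" (400x640x3 uint8, red, green, blue), "fx", "fy", "cx", "cy" (pixels), "distortion" ([k1, k2, p1, p2, k3] as OpenCV has them; the pictures are not rectified), "rvec" (rotation vector, rad) and "tvec" (3), from world to camera coordinates, as OpenCV has them; the wrist camera has in their place "mount" (4x4, takes a point from camera to tool coordinates, whose origin is the TCP and whose axes are the flange's). Camera axes: x right, y down, z forward; pixel columns grow to the right and rows downward; lengths in m; the calibration is good to about 2 mm. A picture is of the moment at which its call begins: read the wrist's pose just before it. There is no depth.
- job_done(): hands the job in, once; it reports no verdict.
The state is a dict: "clock": time; "joint_pos": joint angles; "joint_vel": joint speeds; "tau": joint torques, N m; "eef_pos": TCP position; "tool_rot": TCP orientation; "ft_force": force on the tool from outside, world axes, zero at the start; "ft_torque": the same for the moment, N m; "grip_width": finger opening in m.
Only numpy, scipy, OpenCV 4.12 (cv2) and the standard library are available. Lean on these libraries where they do the work, as an engineer would, in place of code of your own. Each camera call takes 0.05 s, during which the arm holds its last target.

### The job

The guard of the tape cutter was left standing open over the knife after a roll change: first lock the machine off by pushing its mushroom stop button in until it latches, and take the hand away. Then bring the spring-closing guard down until it is fully shut, easing it all the way and never letting it fly shut, and let go of it. Only then twist the mushroom head clockwise so that it springs fully out again, leaving the things lying beside the cutter where they are.

Things in the scene. Friction and masses are not known exactly. Their poses are not given: they have to be found in the camera images.
- cutter: bench tape cutter: fixed grey housing 180 deep (x) x 150 wide (y) x 95 mm high. Origin: centre of its underside, on the table; x points to its back, y to its left, z up. Its front face is 55 mm high at x = -90 mm; from there a flat panel slopes up and back at 25 degrees from level to x = -5 mm; the rest of the top is level, with an open well (tape roll, knife) under the guard.
- stop_seat (a point): where the stop button's axis meets the sloped panel; z axis points out along the button's axis, square to the panel, leaning 25 degrees from vertical to the front of the cutter; x axis points up the slope. Round the axis stand a fixed foot 62 mm across, 5 mm high over the panel, and a collar 36 mm across, 10.5 mm high.
- stop_head (a point): centre, half way up, of the stop button's black ribbed mushroom head, 48 mm across, on the axis. Along the axis its crown is 15 mm above this point, its lower rim 10 mm below; the straight side wall to grip reaches from 8 mm below to 6 mm above. This point is 32 mm over the panel with the head out, about 24.5 mm latched in. It moves and turns with the head; z axis points out.
- stop_push (a joint): how far the mushroom is pushed in along its axis, m: 0 = fully out, 0.010 = bottomed. A spring resists: about 6 N bottoms it. Pushed past 0.0085 it latches; let go, it then rests at about 0.0075 and stays in until the head is twisted.
- stop_twist (a joint): turn of the mushroom head about its axis, rad: 0 at rest, growing clockwise as seen looking at the crown, stop at 0.95. A light spring (under 0.06 Nm) turns it back. With the head latched in, turning it past 0.6 frees the latch, and the head springs out when it is let go.
- guard_grip (a point): centre of the guard's grip: a black round bar, 16 mm thick, 38 mm long, along the cutter's y axis, on one stem 10 mm thick at its middle, 22 mm before the guard's front edge and 20 mm above its plane (as when shut). Held by its two flat ends it can pivot between the fingers as the guard swings. Shut, it is 120 mm above the table at cutter x = -26 mm. Turns with the guard.
- guard_hinge (a point): the guard's hinge axis at mid-width, at the back of the cutter's top, 100 mm above the table; it runs along the cutter's y axis. With the guard shut, guard_grip lies 107 mm in front of this point (cutter -x) and 20 mm above it; it swings up and back about this axis.
- guard (a joint): angle of the guard, a framed clear plate 112 mm wide, 81 mm long, rad: 0 = shut on the cutter's top, growing as its front rises, about 1.2 = open, held by a ball catch (stop at 1.34). A pull of 1 to 2 N at the grip takes it out of the catch; below 0.85 it is free, and spring and weight (1 to 2 N at the grip) slam it unless it is held back. They also keep it shut. Let go within 5 mm of shut does no harm.
- blade_box_mid (a point): bystander: centre of a small carton 35 x 75 x 45 mm standing on the table left of the cutter
- ink_tin_mid (a point): bystander: centre of a flat closed tin 56 x 82 x 15 mm lying on the table left of the cutter, behind the carton
- driver_mid (a point): bystander: centre of a screwdriver 198 mm long and 29 mm thick, lying on the table right of the cutter

How it is judged:
By the outcome, as a careful person would: the job done as asked, in the order asked, and still so for the second after the job is handed in, with the robot touching nothing.
It also fails if it takes over 56 s, if anything falls off the work surface, if the arm or the gripper's body presses on something with over 40 N, if the wrist force passes 120 N, or if a joint passes its speed limit or range.

## Working session

There is one attempt and no reset: what is moved stays moved. The work goes in short steps, Python scripts to look and compute and a tool call to move; the robot and the scene stay as the last step left them, time stands still between calls to the robot, and variables do not carry over. Pictures are saved under pics/ and viewed, and the job is handed in when it is done.

Besides the shell and the picture viewer there is one more tool, called after "Emit:" as name(argument=value, ...) on one line, values as JSON. move_arm: Moves the arm, as the interface text tells. Its arguments: {"type":"object","properties":{"motion":{"type":"array","items":{"type":"array"}}},"required":["motion"]}

```bash
ls; mkdir -p pics; python3 - <<'E'
from workcell import *
import cv2
print(get_obs())
for n in ["scene","side","wrist"]:
    c=camera(n); cv2.imwrite(f"pics/{n}0.png",c["color"][:,:,::-1])
    print({k:v for k,v in c.items() if k!="color"})
E
```

```text
pics
{'clock': 0.0, 'joint_pos': array([-1.15099593e+00,  2.41386327e-01,  3.70446622e-03,  1.33518193e+00,
       -2.37633555e-05,  1.57080957e+00]), 'joint_vel': array([-0.00022832, -0.00078255,  0.00034637,  0.00026427, -0.00029894,
        0.00061866]), 'tau': array([-2.39560250e-03, -3.72319794e+01,  2.52406561e+01,  1.69113680e-02,
       -3.35023497e-04,  6.97295235e-06]), 'eef_pos': array([ 0.20352389, -0.45600867,  0.23041872]), 'tool_rot': array([ 9.78052569e-01,  2.08355715e-01, -2.27017890e-04, -1.00856408e-03]), 'ft_force': array([ 0.65500416, -0.3288202 ,  0.65222862]), 'ft_torque': array([ 0.01101584, -0.03080615, -0.00570333]), 'grip_width': 0.08511754682149555}
{'fx': 419.6822620574004, 'fy': 419.6822620574004, 'cx': 319.6275265177443, 'cy': 194.845104177766, 'distortion': array([-0.01651172,  0.        ,  0.        ,  0.        ,  0.        ]), 'rvec': array([ 1.99154943, -0.56879337,  0.33757895]), 'tvec': array([-0.5470995 ,  0.132092  ,  0.85782572])}
{'fx': 482.35814108566194, 'fy': 482.35814108566194, 'cx': 318.7207693394927, 'cy': 200.00722713463688, 'distortion': array([0.00326904, 0.        , 0.        , 0.        , 0.        ]), 'rvec': array([ 0.68614742, -2.3417742 ,  1.45632503]), 'tvec': array([0.31646553, 0.29904688, 0.51210932])}
{'fx': 297.43792205695667, 'fy': 297.43792205695667, 'cx': 319.2516387954383, 'cy': 194.06483902267098, 'distortion': array([-0.03512355,  0.        ,  0.        ,  0.        ,  0.        ]), 'mount': array([[ 1.04572953e-04, -9.62249917e-01, -2.72167387e-01,
         6.81729333e-02],
       [ 9.99999978e-01,  5.14176417e-05,  2.02435458e-04,
         2.82621809e-05],
       [-1.80799297e-04, -2.72167403e-01,  9.62249901e-01,
        -1.42829490e-01],
       [ 0.00000000e+00,  0.00000000e+00,  0.00000000e+00,
         1.00000000e+00]])}
```

View pics/scene0.png

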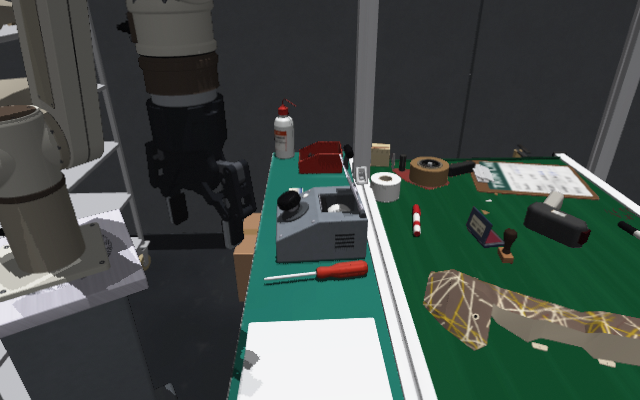

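View pics/side0.png

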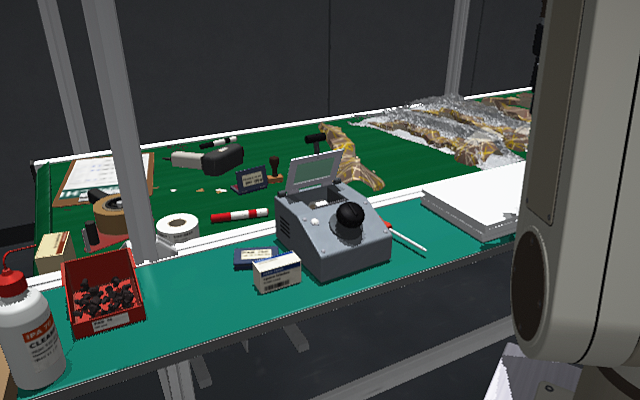

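View pics/wrist0.png

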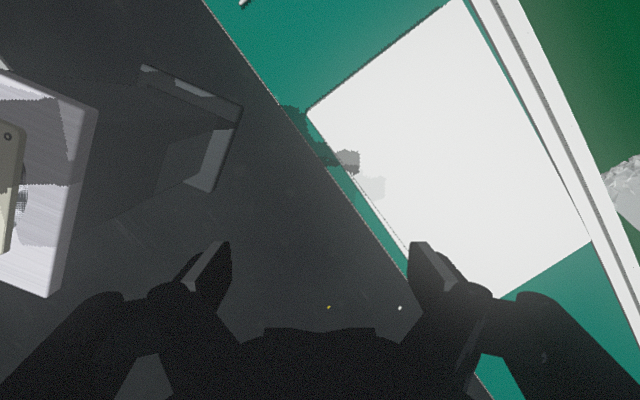

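```bash
python3 - <<'E'
import workcell
print([ (n,getattr(workcell,n)) for n in dir(workcell) if not n.startswith('__')])
E
```

```text
[('Unreachable', <class 'workcell.Unreachable'>), ('camera', <function make.<locals>.drawn_camera at 0x7faabd3c80e0>), ('get_obs', <function make.<locals>.<lambda> at 0x7faabd3c85e0>), ('job_done', <function connect.<locals>.done at 0x7faabd33f740>), ('pinch_z', 0.0187)]
```

```bash
python3 - <<'E'
import cv2
a=cv2.imread("pics/scene0.png")[165:290,250:385]; cv2.imwrite("pics/s1.png",cv2.resize(a,None,fx=5,fy=4.8,interpolation=cv2.INTER_CUBIC)[:600])
a=cv2.imread("pics/side0.png")[140:290,230:430]; cv2.imwrite("pics/d1.png",cv2.resize(a,None,fx=4,fy=4,interpolation=cv2.INTER_CUBIC))
E
```

```text
(no output)
```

View pics/s1.png

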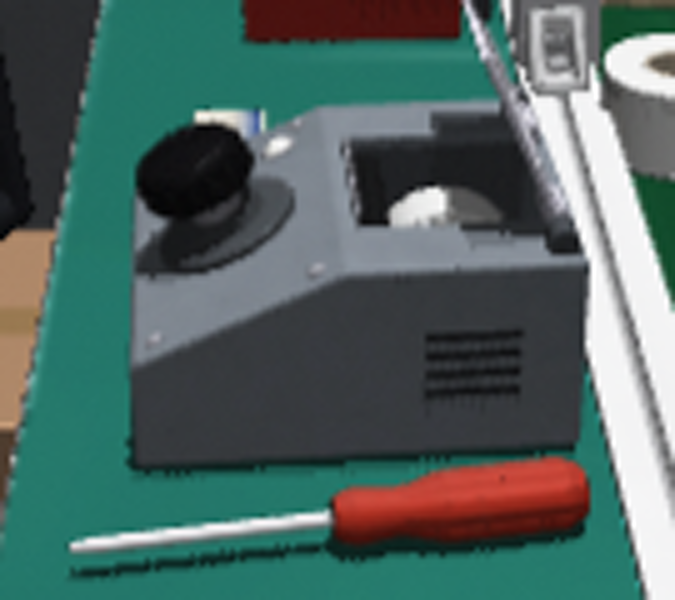

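View pics/d1.png

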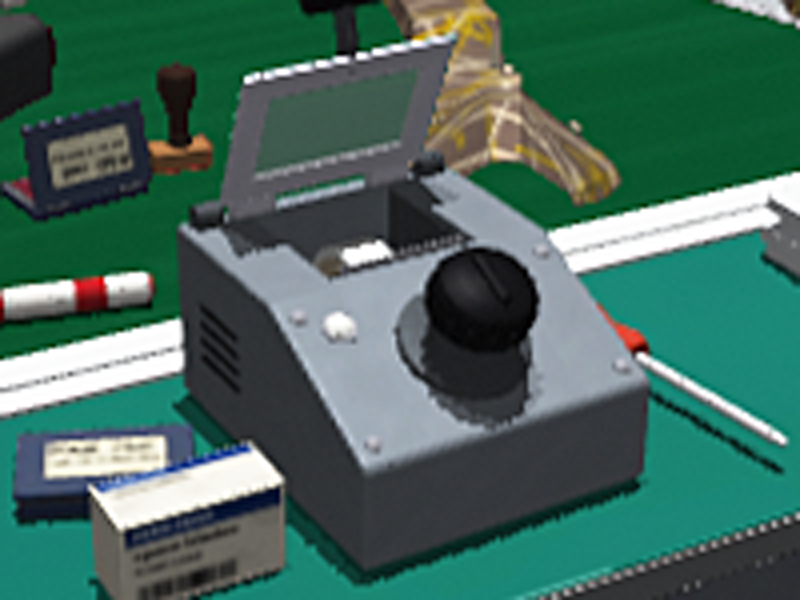

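```bash
cat > h.py <<'E'
import numpy as np, cv2, pickle
from scipy.optimize import least_squares
from scipy.spatial.transform import Rotation as R
def proj(c,P):
    return cv2.projectPoints(np.asarray(P,float).reshape(-1,1,3),c["rvec"],c["tvec"],np.array([[c["fx"],0,c["cx"]],[0,c["fy"],c["cy"]],[0,0,1]]),c["distortion"])[0].reshape(-1,2)
def ray(c,uv):
    K=np.array([[c["fx"],0,c["cx"]],[0,c["fy"],c["cy"]],[0,0,1]])
    d=cv2.undistortPoints(np.array(uv,float).reshape(1,1,2),K,c["distortion"]).ravel()
    Rm=cv2.Rodrigues(c["rvec"])[0]; o=-Rm.T@c["tvec"]; v=Rm.T@np.array([d[0],d[1],1]); return o,v/np.linalg.norm(v)
def tri(rs):
    A=0;b=0
    for o,v in rs:
        M=np.eye(3)-np.outer(v,v); A=A+M; b=b+M@o
    return np.linalg.solve(A,b)
def cut(p,P):
    P=np.asarray(P,float).reshape(-1,3); c,s=np.cos(p[2]),np.sin(p[2])
    return np.c_[p[0]+c*P[:,0]-s*P[:,1],p[1]+s*P[:,0]+c*P[:,1],P[:,2]]
def uncut(p,P):
    P=np.asarray(P,float).reshape(-1,3)-[p[0],p[1],0]; c,s=np.cos(p[2]),np.sin(p[2])
    return np.c_[c*P[:,0]+s*P[:,1],-s*P[:,0]+c*P[:,1],P[:,2]]
E
python3 - <<'E'
from h import *
from workcell import *
cs={n:camera(n) for n in ["scene","side"]}
pickle.dump(cs,open("cams.pkl","wb"))
cs_s=np.array([5,4.8]);
S=[((-90,-75,0),(134,465)),((-90,-75,55),(134,362)),((-5,-75,94.6),(344,275)),((90,-75,95),(585,262)),((90,-75,0),(577,448)),((-5,75,94.6),(322,108))]
D=[((-90,75,0),(366,572)),((-90,75,55),(364,470)),((-90,-75,55),(648,382)),((-90,-75,0),(640,485)),((-5,75,94.6),(272,303)),((90,75,95),(180,228)),((90,75,0),(188,385))]
P1=np.array([a for a,b in S])/1000; u1=(np.array([b for a,b in S])+.5)/cs_s-.5+[250,165]
P2=np.array([a for a,b in D])/1000; u2=(np.array([b for a,b in D])+.5)/4-.5+[230,140]
def f(p): return np.r_[(proj(cs["scene"],cut(p,P1))-u1).ravel(),(proj(cs["side"],cut(p,P2))-u2).ravel()]
r=least_squares(f,[0.45,-0.1,0],loss="soft_l1"); p=r.x; print(p, np.degrees(p[2])); print(f(p).reshape(-1,2).round(1).tolist())
np.save("p.npy",p)
h1=(np.array([195,170])+.5)/cs_s-.5+[250,165]; h2=(np.array([482,298])+.5)/4-.5+[230,140]
H=tri([ray(cs["scene"],h1),ray(cs["side"],h2)]); print("head",H,uncut(p,H)*1000)
print("grip exp",cut(p,[[.081-.0202,0,.207]]),proj(cs["side"],cut(p,[[.081-.0202,0,.207]])),proj(cs["scene"],cut(p,[[.081-.0202,0,.207]])))
E
python3 - <<'E'
import cv2
a=cv2.imread("pics/scene0.png")[130:210,320:400]; b=cv2.imread("pics/side0.png")[110:190,270:370]
import numpy as np
cv2.imwrite("pics/g1.png",np.hstack([cv2.resize(a,(400,400)),cv2.resize(b,(400,320)).copy() if 0 else cv2.resize(b[:, :80],(400,400))]))
E
```

```text
[ 0.49724337 -0.23285749 -0.48724941] -27.91733481830739
[[0.1, 2.3], [-1.4, 0.9], [0.1, -0.1], [1.2, 0.6], [0.5, 1.9], [0.2, -0.3], [-0.8, 2.1], [-0.3, 0.5], [1.3, -0.1], [1.3, -0.1], [-1.1, 0.2], [-0.6, -1.5], [-0.6, 2.0]]
head [ 0.44260561 -0.20434561  0.10402027] [[-61.62842383  -0.38746775 104.02027052]]
grip exp [[ 0.55096771 -0.26132388  0.207     ]] [[315.35111433 137.36810079]] [[349.30535804 151.35548401]]
```

View pics/g1.png

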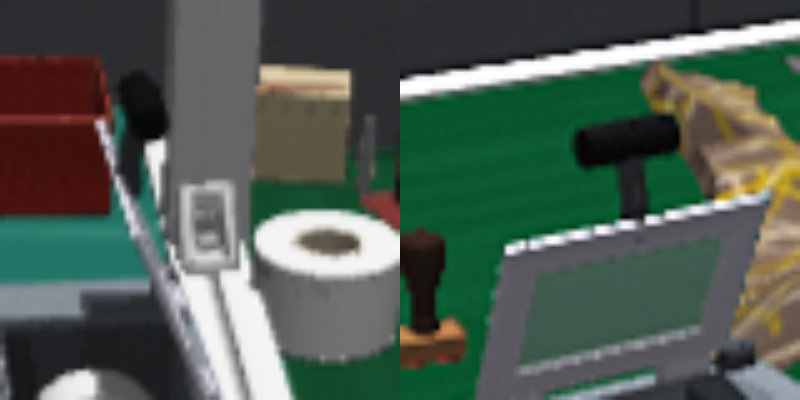

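```bash
python3 - <<'E'
from h import *
cs=pickle.load(open("cams.pkl","rb")); p=np.load("p.npy")
G=tri([ray(cs["scene"],(348.4,151)),ray(cs["side"],(315.6,138.4))]); print("grip",G,uncut(p,G)*1000)
for n,uv in [("scene",(356,190)),("side",(148,265)),("side",(124,150)),("side",(158,230))]:
    o,v=ray(cs[n],uv)
    for z in (0,.03): 
        q=o+v*(z-o[2])/v[2]; print(n,uv,z,q.round(3),uncut(p,q).round(3))
a,b=ray(cs["scene"],(366,50)),ray(cs["side"],(120,100)); print("post",tri([a,b]))
for c in cs: print(c,-cv2.Rodrigues(cs[c]["rvec"])[0].T@cs[c]["tvec"])
q=uncut(p,[[0.2035,-.456,.23]]);print("tcp in cutter",q)
E
```

```text
grip [ 0.54967284 -0.25944203  0.20658169] [[ 58.77474205   1.05659317 206.58169434]]
scene (356, 190) 0 [ 0.71  -0.078  0.   ] [[0.115 0.236 0.   ]]
scene (356, 190) 0.03 [ 0.674 -0.125  0.03 ] [[0.106 0.178 0.03 ]]
side (148, 265) 0 [ 0.75  -0.006 -0.   ] [[ 0.117  0.319 -0.   ]]
side (148, 265) 0.03 [0.71  0.022 0.03 ] [[0.069 0.324 0.03 ]]
side (124, 150) 0 [ 1.296 -0.371  0.   ] [[0.771 0.252 0.   ]]
side (124, 150) 0.03 [ 1.223 -0.322  0.03 ] [[0.683 0.261 0.03 ]]
side (158, 230) 0 [ 0.836 -0.103  0.   ] [[0.239 0.274 0.   ]]
side (158, 230) 0.03 [ 0.791 -0.07   0.03 ] [[0.183 0.282 0.03 ]]
post [ 0.76353674 -0.01660744  0.32448583]
scene [ 0.10032188 -0.88282156  0.51302313]
side [0.08880081 0.44600887 0.49500094]
tcp in cutter [[-0.15508401 -0.3347039   0.23      ]]
```

```bash
cat >> h.py <<'E'
def go(tgt_cut,yawoff=0.,raw=False):
    """shift in units & roll to reach TCP at cutter coords (mm) with tool x along cutter x + yawoff(deg, cw +)"""
    from workcell import get_obs
    o=get_obs(); p=np.load("p.npy"); Rm=R.from_quat(o["tool_rot"]).as_matrix()
    T=cut(p,np.array(tgt_cut)/1000)[0]; d=Rm.T@(T-o["eef_pos"])/0.05
    yaw=np.arctan2(Rm[1,0],Rm[0,0]); roll=-(np.degrees(p[2]-yaw))+yawoff
    print("clock",o["clock"],"tcp cut mm",(uncut(p,o["eef_pos"])*1000).round(1),"yaw rel",np.degrees(yaw-p[2]).round(2),"tilt",Rm[:,2].round(4))
    print("shift",d.round(3),"roll units",(roll/6).round(3),"j",o["joint_pos"].round(3),"F",o["ft_force"].round(1),"w",round(o["grip_width"]*1000,1))
E
python3 -c "
from h import *
go([-78,0,150])"
```

```text
clock 0.25 tcp cut mm [[-154.8 -334.9  230.9]] yaw rel 51.97 tilt [-4.e-04  9.e-04 -1.e+00]
shift [ 6.222 -2.915  1.62 ] roll units 8.662 j [-1.151  0.241  0.004  1.335 -0.     1.571] F [-0.7 -0.1  0.2] w 85.3
```

Emit:
move_arm(motion=[[0,[0.62,-0.29,0],0.9],[0,[1.25,-0.58,0],1.8],[0,[1.9,-0.9,0],2.7],[0,[2.6,-1.2,0.1],3.6],[0,[3.3,-1.55,0.3],4.6],[0,[4.0,-1.9,0.5],5.6],[0,[4.7,-2.2,0.8],6.6],[0,[5.3,-2.5,1.1],7.5],[0,[5.8,-2.72,1.4],8.2],[0,[6.22,-2.92,1.6],8.66]])

```text
clock: 1.25
eef_pos: [0.4226, -0.2069, 0.1502]
tool_rot: [0.973, -0.23, 0.001, -0.006]
ft_force: [-0.3, -0.2, -0.5]
grip_width: -0.0
```

```bash
python3 - <<'E'
from h import *
go([-78,0,150])
from workcell import *
for n in ["scene","side"]:
    a=camera(n)["color"][:,:,::-1]
    a=a[100:300,220:420] if n=="scene" else a[60:260,250:450]
    cv2.imwrite(f"pics/{n}2.png",cv2.resize(a,(400,400)))
a=np.hstack([cv2.imread("pics/scene2.png"),cv2.imread("pics/side2.png")]); cv2.imwrite("pics/c2.png",a)
go([-78,0,150])
E
```

```text
clock 1.25 tcp cut mm [[-78.1 -12.  150.2]] yaw rel 1.36 tilt [ 0.0044  0.012  -0.9999]
shift [ 0.007 -0.24   0.007] roll units 0.226 j [-0.463  0.238 -0.218  1.117  0.013  3.142] F [-0.3 -0.2 -0.5] w -0.0
clock 1.35 tcp cut mm [[-78.5 -13.6 149.8]] yaw rel 1.28 tilt [ 0.0025  0.012  -0.9999]
shift [ 0.015 -0.271 -0.001] roll units 0.213 j [-0.466  0.239 -0.218  1.117  0.012  3.14 ] F [-0.6  0.3  0.2] w 0.0
```

View pics/c2.png

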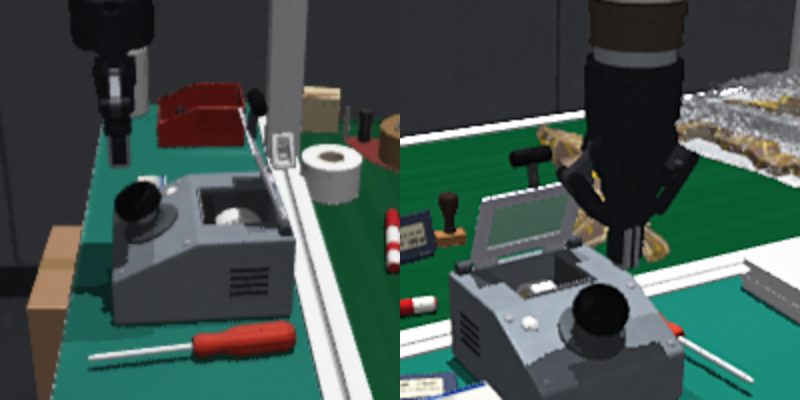

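```bash
python3 -c "
from h import *
go([-69,0,128],-90)"
```

```text
clock 1.35 tcp cut mm [[-78.5 -13.6 149.8]] yaw rel 1.28 tilt [ 0.0025  0.012  -0.9999]
shift [ 0.196 -0.262  0.438] roll units -14.787 j [-0.466  0.239 -0.218  1.117  0.012  3.14 ] F [-0.6  0.3  0.2] w 0.0
```

Emit:
move_arm(motion=[[0,[0,0,0],-1.2],[0,[0,0,0],-2.6],[0,[0,0,0],-4],[0,[0,0,0],-5.4],[0,[0,0,0],-6.8],[0,[0,0,0],-8.2],[0,[0,0,0],-9.6],[0,[0,0,0],-11],[0,[0,0,0],-12.4],[0,[0,0,0],-13.6]])

```text
clock: 2.35
eef_pos: [0.4213, -0.2104, 0.152]
tool_rot: [0.887, 0.462, 0.005, -0.003]
ft_force: [-1.0, 0.1, -0.4]
grip_width: 0.0
```

```bash
python3 -c "
from h import *
go([-69,0,124],-90)"
```

```text
clock 2.35 tcp cut mm [[-77.7 -15.7 152. ]] yaw rel 82.93 tilt [ 0.0056  0.0097 -0.9999]
shift [0.327 0.134 0.565] roll units -1.178 j [-0.47   0.235 -0.216  1.119  0.011  1.711] F [-1.   0.1 -0.4] w 0.0
```

Emit:
move_arm(motion=[[0,[0.1,0.04,0.1],-0.3],[0,[0.2,0.08,0.2],-0.6],[0,[0.3,0.12,0.3],-0.9],[0,[0.33,0.13,0.4],-1.18],[0,[0.33,0.13,0.48],-1.18],[0,[0.33,0.13,0.52],-1.18],[0,[0.33,0.13,0.54],-1.18],[0,[0.33,0.13,0.56],-1.18],[0,[0.33,0.13,0.56],-1.18],[0,[0.33,0.13,0.56],-1.18]])

```text
clock: 3.35
eef_pos: [0.4367, -0.1996, 0.1237]
tool_rot: [0.858, 0.514, 0.005, -0.003]
ft_force: [0.5, -0.0, 1.1]
grip_width: -0.0001
```

```bash
python3 - <<'E'
from h import *
go([-66,0,118],-90)
from workcell import *
for n in ["scene","side"]:
    a=camera(n)["color"][:,:,::-1]
    a=a[150:270,250:370] if n=="scene" else a[140:260,280:400]
    cv2.imwrite(f"pics/{n}3.png",cv2.resize(a,(400,400)))
a=np.hstack([cv2.imread("pics/scene3.png"),cv2.imread("pics/side3.png")]); cv2.imwrite("pics/c3.png",a)
E
```

```text
clock 3.35 tcp cut mm [[-69.1   1.  123.7]] yaw rel 89.79 tilt [ 0.0055  0.0103 -0.9999]
shift [-0.022  0.062  0.113] roll units -0.035 j [-0.436  0.279 -0.238  1.053  0.012  1.626] F [ 0.5 -0.   1.1] w -0.1
```

View pics/c3.png

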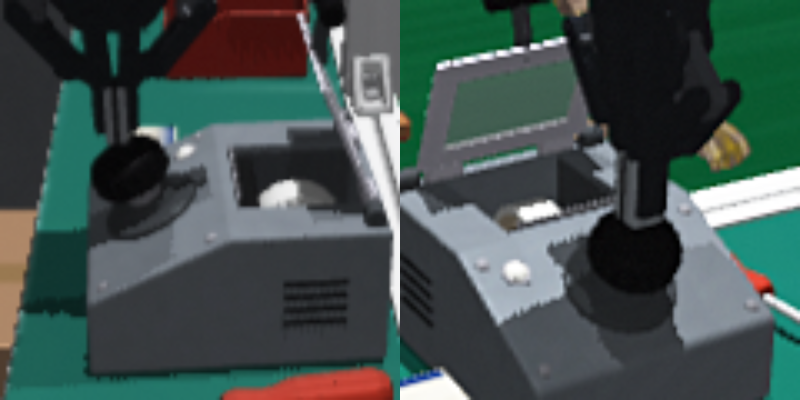

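Emit:
move_arm(motion=[[0,[0,0.01,0.02],0],[0,[0,0.02,0.04],0],[0,[0,0.03,0.06],0],[0,[0,0.035,0.08],0],[0,[0,0.045,0.1],0],[0,[0,0.055,0.12],0],[0,[0,0.065,0.14],0],[0,[0,0.07,0.15],0],[0,[0,0.07,0.15],0],[0,[0,0.07,0.15],0]])

```text
clock: 4.45
eef_pos: [0.4397, -0.2011, 0.1165]
tool_rot: [0.858, 0.514, 0.005, -0.003]
ft_force: [-3.0, 1.2, 4.0]
grip_width: 0.0001
```

```bash
python3 - <<'E'
from h import *
go([-66,0,118],-90)
go([-66,0,118],-90)
E
```

```text
clock 4.45 tcp cut mm [[-65.7   1.2 116.5]] yaw rel 89.8 tilt [ 0.0054  0.0104 -0.9999]
shift [-0.023 -0.005 -0.03 ] roll units -0.034 j [-0.436  0.292 -0.24   1.038  0.012  1.625] F [-3.   1.2  4. ] w 0.1
clock 4.45 tcp cut mm [[-65.7   1.2 116.5]] yaw rel 89.8 tilt [ 0.0054  0.0104 -0.9999]
shift [-0.023 -0.005 -0.03 ] roll units -0.034 j [-0.436  0.292 -0.24   1.038  0.012  1.625] F [-3.   1.2  4. ] w 0.1
```

Emit:
move_arm(motion=[[0,[0,0.01,0.02],0],[0,[0,0.015,0.03],0],[0,[0,0.02,0.045],0],[0,[0,0.025,0.055],0],[0,[0,0.03,0.07],0],[0,[0,0.035,0.08],0],[0,[0,0.04,0.09],0],[0,[0,0.045,0.1],0],[0,[0,0.045,0.1],0],[0,[0,0.045,0.1],0]])

```text
clock: 5.45
eef_pos: [0.4419, -0.2021, 0.1111]
tool_rot: [0.858, 0.514, 0.005, -0.003]
ft_force: [-1.0, 0.5, 5.7]
grip_width: -0.0003
```

```bash
python3 - <<'E'
from h import *
go([-66,0,118],-90)
E
```

```text
clock 5.45 tcp cut mm [[-63.3   1.2 111.1]] yaw rel 89.8 tilt [ 0.0054  0.0104 -0.9999]
shift [-0.023 -0.053 -0.138] roll units -0.034 j [-0.436  0.302 -0.242  1.026  0.012  1.625] F [-1.   0.5  5.7] w -0.3
```

Emit:
move_arm(motion=[[0,[0,0.005,0.01],0],[0,[0,0.01,0.02],0],[0,[0,0.015,0.03],0],[0,[0,0.02,0.04],0],[0,[0,0.025,0.05],0],[0,[0,0.025,0.06],0],[0,[0,0.025,0.06],0],[0,[0,0.025,0.06],0],[0,[0,0.025,0.06],0],[0,[0,0.025,0.06],0]])

```text
clock: 6.45
eef_pos: [0.4425, -0.2024, 0.1105]
tool_rot: [0.858, 0.514, 0.005, -0.003]
ft_force: [-7.5, 3.6, 21.5]
grip_width: -0.0001
```

```bash
python3 - <<'E'
from h import *
go([-66,0,118],-90)
E
```

```text
clock 6.45 tcp cut mm [[-62.6   1.3 110.5]] yaw rel 89.8 tilt [ 0.006   0.0103 -0.9999]
shift [-0.025 -0.068 -0.15 ] roll units -0.033 j [-0.436  0.303 -0.242  1.025  0.012  1.625] F [-7.5  3.6 21.5] w -0.1
```

Emit:
move_arm(motion=[[0,[0,0,-0.4],0],[0,[0,0,-1.0],0],[0,[0,0,-1.8],-1.2],[85,[0,0,-2.6],-2.6],[85,[0,0.1,-3.2],-4],[85,[0,0.4,-3.2],-5.4],[85,[0,0.8,-3.2],-6.8],[85,[0,1.2,-3.2],-8.2],[85,[0,1.6,-3.2],-9.6],[85,[0,1.9,-3.2],-11]])

```text
clock: 7.45
eef_pos: [0.5267, -0.2495, 0.2666]
tool_rot: [0.437, 0.9, 0.006, -0.001]
ft_force: [-0.3, -0.3, 0.1]
grip_width: 0.0848
```

```bash
python3 - <<'E'
from h import *
go([60,0.5,240],-180)
from workcell import *
for n in ["scene","side"]:
    a=camera(n)["color"][:,:,::-1]
    a=a[120:280,230:390] if n=="scene" else a[100:260,260:420]
    cv2.imwrite(f"pics/{n}4.png",cv2.resize(a,(400,400)))
a=np.hstack([cv2.imread("pics/scene4.png"),cv2.imread("pics/side4.png")]); cv2.imwrite("pics/c4.png",a)
E
```

```text
clock 7.45 tcp cut mm [[ 33.8  -0.9 266.6]] yaw rel 156.15 tilt [ 0.0041  0.0112 -0.9999]
shift [-0.471  0.232  0.532] roll units -3.975 j [-0.449  0.401  0.321  1.492  0.012  0.455] F [-0.3 -0.3  0.1] w 84.8
```

View pics/c4.png

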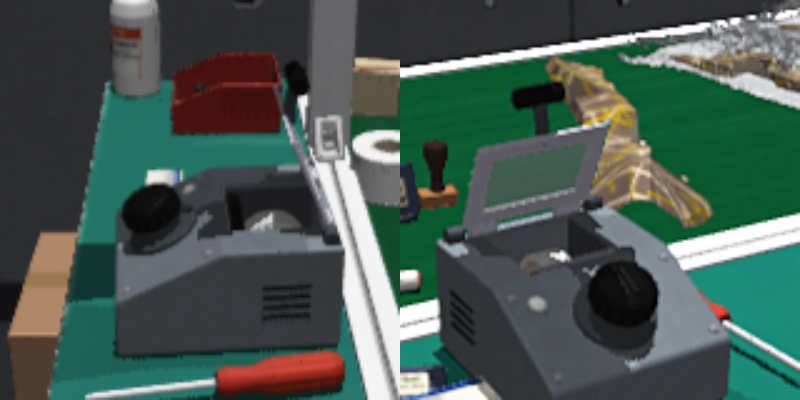

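Emit:
move_arm(motion=[[85,[-0.1,0.05,0],-1],[85,[-0.2,0.1,0],-2],[85,[-0.3,0.15,0],-3],[85,[-0.4,0.2,0],-3.98],[85,[-0.47,0.23,0.1],-3.98],[85,[-0.47,0.23,0.2],-3.98],[85,[-0.47,0.23,0.3],-3.98],[85,[-0.47,0.23,0.4],-3.98],[85,[-0.47,0.23,0.53],-3.98],[85,[-0.47,0.23,0.53],-3.98]])

```text
clock: 8.55
eef_pos: [0.5488, -0.2599, 0.2401]
tool_rot: [0.244, 0.97, 0.006, 0.0]
ft_force: [0.4, 0.8, 0.6]
grip_width: 0.085
```

```bash
python3 - <<'E'
from h import *
from workcell import *
go([60,0.5,195],-180)
o=get_obs(); c=camera("wrist"); pickle.dump((o,c),open("w5.pkl","wb")); cv2.imwrite("pics/w5.png",c["color"][:,:,::-1])
Rm=R.from_quat(o["tool_rot"]).as_matrix(); p=np.load("p.npy")
def wp(P):
    t=Rm.T@(np.asarray(P)-o["eef_pos"]).T; M=np.linalg.inv(c["mount"]); q=(M[:3,:3]@t).T+M[:3,3]
    cc=dict(c); cc["rvec"]=np.zeros(3);cc["tvec"]=np.zeros(3); return proj(cc,q)
print(wp(cut(p,[[.0598,0,.2066],[.0598,.019,.2066],[.0598,-.019,.2066],[-.0584,0,.0967],[-.005,.075,.0946],[-.005,-.075,.0946]])).round(1))
for n in ["scene","side"]:
    a=camera(n)["color"][:,:,::-1]
    a=a[80:240,270:430] if n=="scene" else a[60:220,240:400]
    cv2.imwrite(f"pics/{n}5.png",cv2.resize(a,(400,400)))
a=np.hstack([cv2.imread("pics/scene5.png"),cv2.imread("pics/side5.png")]); cv2.imwrite("pics/c5.png",a)
E
```

```text
clock 8.55 tcp cut mm [[5.820e+01 2.000e-01 2.401e+02]] yaw rel 179.65 tilt [ 0.0031  0.0115 -0.9999]
shift [-0.038 -0.004  0.902] roll units -0.058 j [-0.448  0.459  0.341  1.455  0.012  0.045] F [0.4 0.8 0.6] w 85.0
[[319.3 226.1]
 [349.2 225.8]
 [289.4 226.4]
 [317.1  56. ]
 [396.8 117.1]
 [237.9 118.2]]
```

View pics/w5.png

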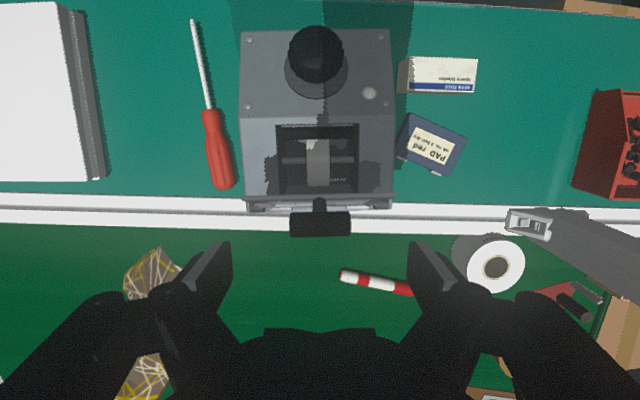

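View pics/c5.png

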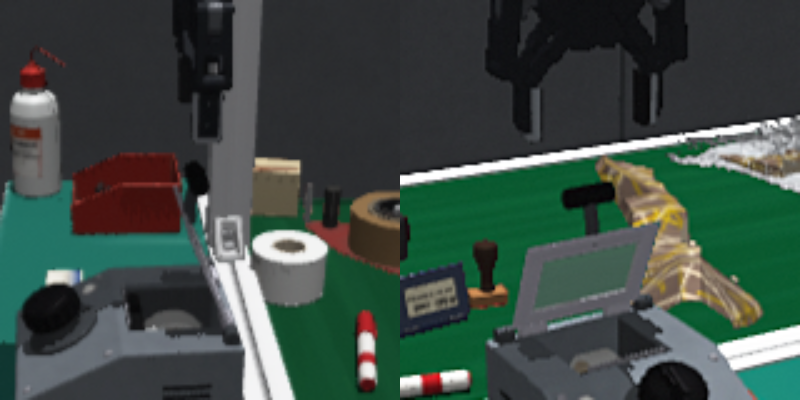

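Emit:
move_arm(motion=[[70,[0,0.01,0.2],0],[70,[0,0.01,0.4],0],[70,[0,0.01,0.6],0],[70,[0,0.01,0.75],0],[70,[0,0.01,0.88],0],[70,[0,0.01,0.96],0],[60,[0,0.01,0.98],0],[50,[0,0.01,0.98],0],[45,[0,0.01,0.98],0],[45,[0,0.01,0.98],0]])

```text
clock: 9.7
eef_pos: [0.5503, -0.2595, 0.1929]
tool_rot: [0.244, 0.97, 0.006, 0.002]
ft_force: [0.2, 0.1, 0.5]
grip_width: 0.045
```

```bash
python3 - <<'E'
from h import *
from workcell import *
go([58.5,0.5,191],-180)
c=camera("wrist")["color"][:,:,::-1]
for n in ["scene","side"]:
    a=camera(n)["color"][:,:,::-1]
    a=a[80:240,270:430] if n=="scene" else a[80:200,260:380]
    cv2.imwrite(f"pics/{n}6.png",cv2.resize(a,(400,400)))
a=np.hstack([cv2.imread("pics/scene6.png"),cv2.imread("pics/side6.png")]); cv2.imwrite("pics/c6.png",a)
cv2.imwrite("pics/w6.png",c)
E
```

```text
clock 9.7 tcp cut mm [[ 59.3   1.3 192.9]] yaw rel 179.68 tilt [ 0.0061  0.0101 -0.9999]
shift [ 0.017 -0.017  0.039] roll units -0.054 j [-0.446  0.474  0.243  1.339  0.012  0.046] F [0.2 0.1 0.5] w 45.0
```

View pics/c6.png

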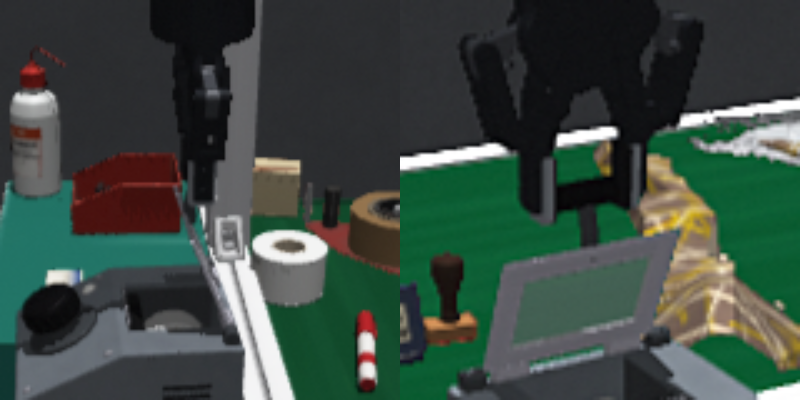

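View pics/w6.png

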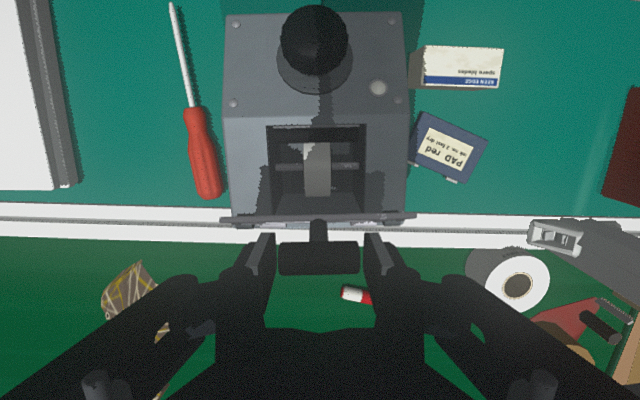

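Emit:
move_arm(motion=[[45,[0,0,0.05],0],[45,[0,0,0.08],0],[40,[0,0,0.08],0],[36,[0,0,0.08],0],[30,[0,0,0.08],0],[30,[0,0,0.08],0],[30,[0,0,0.08],0],[30,[0,0,0.08],0],[30,[0,0,0.08],0],[30,[0,0,0.08],0]])

```text
clock: 10.85
eef_pos: [0.5498, -0.2596, 0.1884]
tool_rot: [0.244, 0.97, 0.005, 0.001]
ft_force: [-1.8, -2.1, 0.2]
grip_width: 0.0367
```

```bash
python3 - <<'E'
from h import *
from workcell import *
go([58.5,0.5,191],-180)
o=get_obs(); print(o["ft_torque"])
# arc: from current, about hinge; bar start
Rr=np.hypot(107,20); a0=np.arctan2(20,107)
def pos(th): return np.array([81-Rr*np.cos(a0+th),100+Rr*np.sin(a0+th)])
for th0 in (1.2,1.22):
  print(th0,pos(th0))
  for k in range(0,13): 
    th=th0*(1-k/12); d=pos(th)-pos(th0); print(round(th,3),"tool x,z units",(-d[0]/50).round(3),(-d[1]/50).round(3))
E
```

```text
clock 10.85 tcp cut mm [[ 59.    1.  188.4]] yaw rel 179.66 tilt [ 0.0049  0.0101 -0.9999]
shift [ 0.009 -0.01  -0.051] roll units -0.056 j [-0.447  0.476  0.234  1.329  0.011  0.046] F [-1.8 -2.1  0.2] w 36.7
[-0.51425821  0.35999653  0.14241685]
1.2 [ 60.86850199 206.97533729]
1.2 tool x,z units -0.0 -0.0
1.1 tool x,z units 0.212 0.051
1.0 tool x,z units 0.417 0.123
0.9 tool x,z units 0.614 0.215
0.8 tool x,z units 0.801 0.326
0.7 tool x,z units 0.976 0.455
0.6 tool x,z units 1.138 0.601
0.5 tool x,z units 1.284 0.763
0.4 tool x,z units 1.413 0.938
0.3 tool x,z units 1.524 1.125
0.2 tool x,z units 1.615 1.322
0.1 tool x,z units 1.687 1.528
0.0 tool x,z units 1.737 1.74
1.22 [ 63.01189227 207.35654605]
1.22 tool x,z units -0.0 -0.0
1.118 tool x,z units 0.216 0.048
1.017 tool x,z units 0.426 0.117
0.915 tool x,z units 0.628 0.207
0.813 tool x,z units 0.82 0.317
0.712 tool x,z units 1.0 0.447
0.61 tool x,z units 1.165 0.593
0.508 tool x,z units 1.315 0.756
0.407 tool x,z units 1.447 0.933
0.305 tool x,z units 1.561 1.123
0.203 tool x,z units 1.655 1.323
0.102 tool x,z units 1.729 1.532
0.0 tool x,z units 1.78 1.747
```

Emit:
move_arm(motion=[[30,[0.04,0.01,0.01],0],[30,[0.08,0.01,0.02],0],[30,[0.13,0,0.03],0],[30,[0.17,0,0.04],0],[30,[0.21,0,0.05],0],[30,[0.25,0,0.065],0],[30,[0.295,0,0.08],0],[30,[0.335,0,0.094],0],[30,[0.377,0,0.108],0],[30,[0.417,0,0.123],0]])

```text
clock: 11.85
eef_pos: [0.5329, -0.2507, 0.1832]
tool_rot: [0.244, 0.97, 0.005, 0.003]
ft_force: [-0.2, -5.5, 0.4]
grip_width: 0.036
```

```bash
python3 - <<'E'
from h import *
from workcell import *
go([58.5,0.5,191],-180)
o=get_obs(); print(o["ft_torque"])
E
```

```text
clock 11.85 tcp cut mm [[ 39.9   0.9 183.2]] yaw rel 179.65 tilt [ 0.0087  0.0074 -0.9999]
shift [-0.373 -0.004 -0.155] roll units -0.059 j [-0.445  0.436  0.158  1.288  0.01   0.048] F [-0.2 -5.5  0.4] w 36.0
[-1.23345763 -0.27547039  0.0449297 ]
```

Emit:
move_arm(motion=[[30,[0.04,-0.005,0.018],0],[30,[0.08,-0.01,0.036],0],[30,[0.12,-0.01,0.054],0],[30,[0.16,-0.01,0.073],0],[30,[0.197,-0.01,0.092],0],[30,[0.236,-0.01,0.114],0],[30,[0.274,-0.01,0.136],0],[30,[0.311,-0.01,0.158],0],[30,[0.348,-0.01,0.181],0],[30,[0.384,-0.01,0.203],0]])

```text
clock: 12.85
eef_pos: [0.5143, -0.2411, 0.1727]
tool_rot: [0.244, 0.97, 0.005, 0.001]
ft_force: [-2.1, -5.4, 4.4]
grip_width: 0.037
```

```bash
cat > chk.py <<'E'
from h import *
from workcell import *
go([58.5,0.5,191],-180)
o=get_obs(); p=np.load("p.npy"); c,s=np.cos(p[2]),np.sin(p[2]); f=o["ft_force"]
print("F cut",(c*f[0]+s*f[1]).round(2),(-s*f[0]+c*f[1]).round(2),f[2].round(2))
f=o["ft_torque"];print("T cut",(c*f[0]+s*f[1]).round(2),(-s*f[0]+c*f[1]).round(2),f[2].round(2))
E
python3 chk.py
python3 - <<'E'
from h import *
from workcell import *
for n in ["scene","side"]:
    a=camera(n)["color"][:,:,::-1]
    a=a[100:260,250:410] if n=="scene" else a[100:240,260:400]
    cv2.imwrite(f"pics/{n}7.png",cv2.resize(a,(400,400)))
a=np.hstack([cv2.imread("pics/scene7.png"),cv2.imread("pics/side7.png")]); cv2.imwrite("pics/c7.png",a)
E
```

```text
clock 12.85 tcp cut mm [[ 18.9   0.7 172.7]] yaw rel 179.66 tilt [ 0.0054  0.0091 -0.9999]
shift [-0.792  0.005 -0.366] roll units -0.057 j [-0.444  0.404  0.081  1.247  0.011  0.049] F [-2.1 -5.4  4.4] w 37.0
F cut 0.64 -5.76 4.44
T cut -1.24 -0.63 0.11
```

View pics/c7.png

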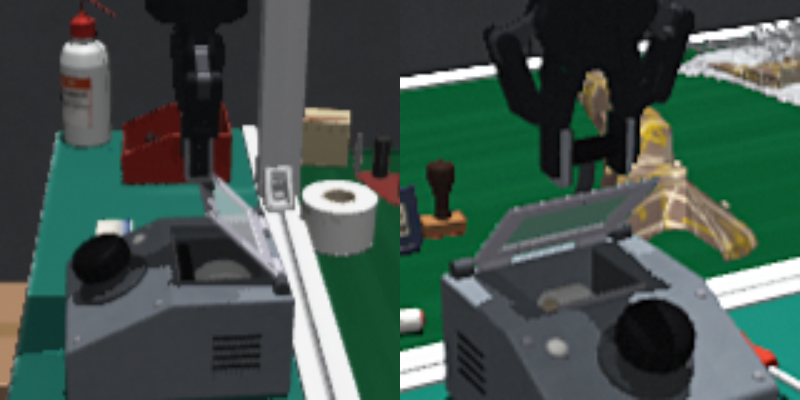

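Emit:
move_arm(motion=[[30,[0.035,-0.003,0.02],0],[30,[0.07,-0.005,0.045],0],[30,[0.105,-0.005,0.07],0],[30,[0.14,-0.005,0.096],0],[30,[0.175,-0.005,0.122],0],[30,[0.208,-0.005,0.15],0],[30,[0.241,-0.005,0.179],0],[30,[0.273,-0.005,0.207],0],[30,[0.305,-0.005,0.236],0],[30,[0.337,-0.005,0.265],0]])

```text
clock: 13.95
eef_pos: [0.4991, -0.2332, 0.1592]
tool_rot: [0.244, 0.97, 0.005, 0.001]
ft_force: [-3.3, -5.5, 2.7]
grip_width: 0.0365
```

```bash
python3 chk.py
```

```text
clock 13.95 tcp cut mm [[  1.8   0.5 159.2]] yaw rel 179.65 tilt [ 0.0045  0.0091 -0.9999]
shift [-1.134  0.013 -0.636] roll units -0.059 j [-0.443  0.38   0.009  1.199  0.01   0.051] F [-3.3 -5.5  2.7] w 36.5
F cut -0.34 -6.4 2.71
T cut -1.32 -0.5 0.0
```

Emit:
move_arm(motion=[[30,[0.03,0,0.032],0],[30,[0.059,0,0.065],0],[30,[0.088,0,0.097],0],[30,[0.117,0,0.13],0],[30,[0.146,0,0.162],0],[30,[0.172,0,0.197],0],[30,[0.198,0,0.232],0],[30,[0.224,0,0.267],0],[30,[0.25,0,0.302],0],[30,[0.275,0,0.337],0]])

```text
clock: 14.95
eef_pos: [0.4862, -0.2266, 0.1421]
tool_rot: [0.244, 0.97, 0.005, 0.0]
ft_force: [-4.7, -4.8, 4.5]
grip_width: 0.0367
```

```bash
python3 chk.py
```

```text
clock 14.95 tcp cut mm [[-12.7   0.4 142.1]] yaw rel 179.64 tilt [ 0.0028  0.0089 -1.    ]
shift [-1.422  0.021 -0.98 ] roll units -0.061 j [-0.441  0.367 -0.058  1.147  0.009  0.052] F [-4.7 -4.8  4.5] w 36.7
F cut -1.94 -6.45 4.53
T cut -1.61 -0.2 0.13
```

Emit:
move_arm(motion=[[30,[0.023,0,0.037],0],[30,[0.045,0,0.075],0],[30,[0.067,0,0.112],0],[30,[0.089,0,0.15],0],[30,[0.111,0,0.187],0],[30,[0.13,0,0.226],0],[30,[0.149,0,0.266],0],[30,[0.167,0,0.305],0],[30,[0.185,0,0.345],0],[30,[0.202,0,0.384],0]])

```text
clock: 15.95
eef_pos: [0.4767, -0.2217, 0.1226]
tool_rot: [0.244, 0.97, 0.004, -0.0]
ft_force: [-6.4, -7.7, 4.1]
grip_width: 0.037
```

```bash
python3 chk.py; python3 - <<'E'
from h import *
from workcell import *
for n in ["scene","side"]:
    a=camera(n)["color"][:,:,::-1]
    a=a[120:280,240:400] if n=="scene" else a[120:260,260:400]
    cv2.imwrite(f"pics/{n}8.png",cv2.resize(a,(400,400)))
a=np.hstack([cv2.imread("pics/scene8.png"),cv2.imread("pics/side8.png")]); cv2.imwrite("pics/c8.png",a)
E
```

```text
clock 15.95 tcp cut mm [[-23.4   0.2 122.6]] yaw rel 179.61 tilt [ 0.0012  0.0088 -1.    ]
shift [-1.633  0.028 -1.373] roll units -0.064 j [-0.44   0.365 -0.116  1.092  0.008  0.054] F [-6.4 -7.7  4.1] w 37.0
F cut -2.06 -9.75 4.08
T cut -1.78 -0.04 0.11
```

View pics/c8.png

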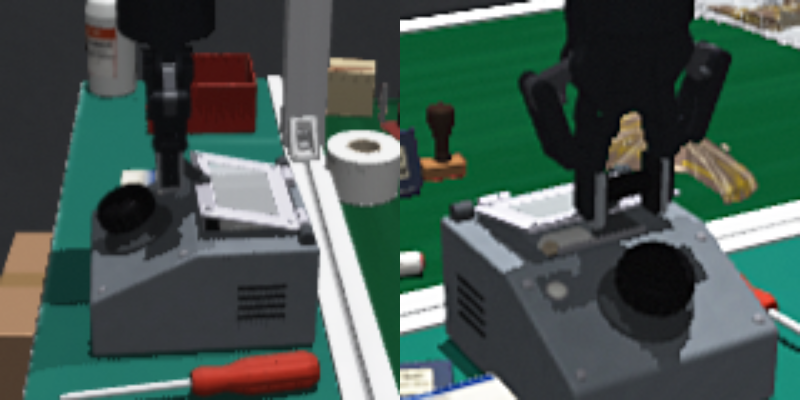

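Emit:
move_arm(motion=[[30,[0.015,-0.003,0.041],0],[30,[0.029,-0.006,0.082],0],[30,[0.043,-0.01,0.124],0],[30,[0.058,-0.013,0.165],0],[30,[0.072,-0.015,0.206],0],[30,[0.082,-0.015,0.248],0],[30,[0.092,-0.015,0.29],0],[30,[0.102,-0.015,0.33],0],[30,[0.112,-0.015,0.365],0],[30,[0.12,-0.015,0.39],0]])

```text
clock: 17.05
eef_pos: [0.4711, -0.2189, 0.1029]
tool_rot: [0.244, 0.97, 0.005, -0.001]
ft_force: [-5.1, -6.1, 3.6]
grip_width: 0.0366
```

```bash
python3 chk.py; python3 - <<'E'
from h import *
from workcell import *
for n in ["scene","side"]:
    a=camera(n)["color"][:,:,::-1]
    a=a[150:270,250:370] if n=="scene" else a[140:260,270:390]
    cv2.imwrite(f"pics/{n}9.png",cv2.resize(a,(400,400)))
a=np.hstack([cv2.imread("pics/scene9.png"),cv2.imread("pics/side9.png")]); cv2.imwrite("pics/c9.png",a)
E
```

```text
clock 17.05 tcp cut mm [[-2.960e+01  1.000e-01  1.029e+02]] yaw rel 179.63 tilt [ 0.001   0.0097 -1.    ]
shift [-1.755  0.035 -1.769] roll units -0.061 j [-0.44   0.373 -0.161  1.04   0.009  0.053] F [-5.1 -6.1  3.6] w 36.6
F cut -1.65 -7.81 3.57
T cut -1.61 -0.06 -0.0
```

View pics/c9.png

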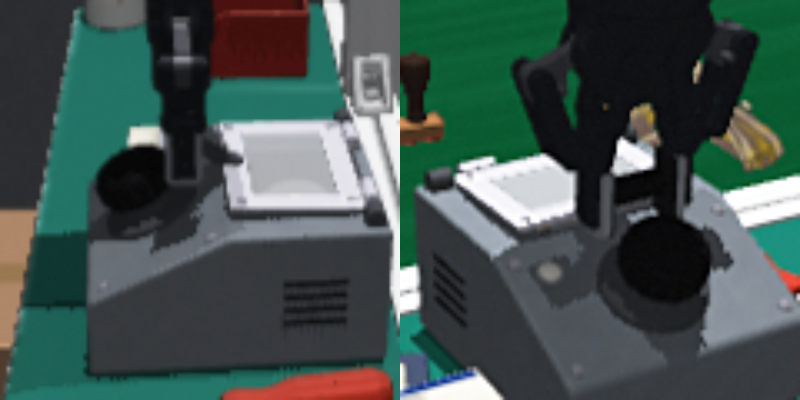

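Emit:
move_arm(motion=[[30,[0,0,0.01],0],[30,[0,0,0.02],0],[30,[0,0,0.03],0],[30,[0,0,0.04],0],[30,[0,0,0.045],0],[30,[0,0,0.05],0],[30,[0,0,0.055],0],[30,[0,0,0.06],0],[30,[0,0,0.06],0],[30,[0,0,0.06],0]])

```text
clock: 18.15
eef_pos: [0.4706, -0.2186, 0.0997]
tool_rot: [0.244, 0.97, 0.005, -0.001]
ft_force: [-6.1, -6.3, 3.7]
grip_width: 0.0368
```

```bash
python3 chk.py
```

```text
clock 18.15 tcp cut mm [[-30.2   0.1  99.7]] yaw rel 179.63 tilt [-2.000e-04  1.030e-02 -9.999e-01]
shift [-1.766  0.036 -1.834] roll units -0.062 j [-0.44   0.376 -0.165  1.034  0.009  0.053] F [-6.1 -6.3  3.7] w 36.8
F cut -2.43 -8.39 3.7
T cut -1.55 0.23 0.07
```

Emit:
move_arm(motion=[[30,[0,0,0.01],0],[30,[0,0,0.02],0],[30,[0,0,0.03],0],[30,[0,0,0.04],0],[30,[0,0,0.045],0],[30,[0,0,0.05],0],[30,[0,0,0.055],0],[30,[0,0,0.06],0],[30,[0,0,0.06],0],[30,[0,0,0.06],0]])

```text
clock: 19.15
eef_pos: [0.4705, -0.2185, 0.0984]
tool_rot: [0.244, 0.97, 0.005, -0.001]
ft_force: [-10.5, -3.6, 14.3]
grip_width: 0.0371
```

```bash
python3 chk.py; python3 - <<'E'
from h import *
from workcell import *
for n in ["scene","side"]:
    a=camera(n)["color"][:,:,::-1]
    a=a[150:270,250:370] if n=="scene" else a[140:260,270:390]
    cv2.imwrite(f"pics/{n}10.png",cv2.resize(a,(400,400)))
a=np.hstack([cv2.imread("pics/scene10.png"),cv2.imread("pics/side10.png")]); cv2.imwrite("pics/c10.png",a)
E
```

```text
clock 19.15 tcp cut mm [[-30.4   0.1  98.4]] yaw rel 179.63 tilt [ 5.e-04  1.e-02 -1.e+00]
shift [-1.77   0.036 -1.859] roll units -0.061 j [-0.44   0.377 -0.169  1.029  0.009  0.053] F [-10.5  -3.6  14.3] w 37.1
F cut -7.61 -8.09 14.34
T cut -1.52 1.08 0.11
```

View pics/c10.png

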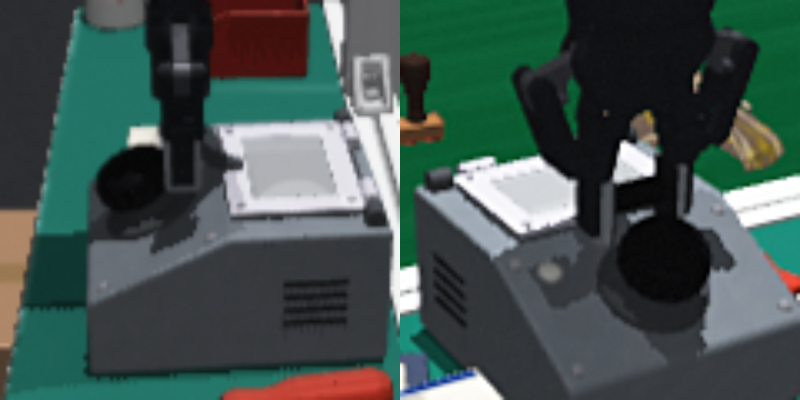

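Emit:
move_arm(motion=[[30,[0,0,-0.02],0],[30,[0,0,-0.03],0],[40,[0,0,-0.03],0],[50,[0,0,-0.03],0],[60,[0,0,-0.03],0],[70,[0,0,-0.03],0],[75,[0,0,-0.03],0],[75,[0,0,-0.3],0],[75,[0,0,-0.8],0],[75,[0,0,-1.4],0]])

```text
clock: 20.25
eef_pos: [0.4722, -0.2185, 0.1669]
tool_rot: [0.244, 0.97, 0.006, -0.0]
ft_force: [0.7, -0.9, -0.4]
grip_width: 0.0749
```

```bash
python3 chk.py; python3 - <<'E'
from h import *
from workcell import *
o=get_obs(); c=camera("wrist"); pickle.dump((o,c),open("w11.pkl","wb")); cv2.imwrite("pics/w11.png",c["color"][:,:,::-1])
Rm=R.from_quat(o["tool_rot"]).as_matrix(); p=np.load("p.npy")
def wp(P):
    t=Rm.T@(np.asarray(P)-o["eef_pos"]).T; M=np.linalg.inv(c["mount"]); q=(M[:3,:3]@t).T+M[:3,3]
    cc=dict(c); cc["rvec"]=np.zeros(3);cc["tvec"]=np.zeros(3); return proj(cc,q)
print(wp(cut(p,np.array([[-26,0,120],[-26,19,120],[-26,-19,120],[-64.8,0,110.3],[-5,75,94.6],[-5,-75,94.6],[-90,75,55],[-90,-75,55]])/1000)).round(1))
for n in ["scene","side"]:
    a=camera(n)["color"][:,:,::-1]
    a=a[150:270,250:370] if n=="scene" else a[140:260,270:390]
    cv2.imwrite(f"pics/{n}11.png",cv2.resize(a,(400,400)))
a=np.hstack([cv2.imread("pics/scene11.png"),cv2.imread("pics/side11.png")]); cv2.imwrite("pics/c11.png",a)
E
```

```text
clock 20.25 tcp cut mm [[-28.9   0.9 166.9]] yaw rel 179.7 tilt [ 0.0024  0.0125 -0.9999]
shift [-1.745  0.007 -0.489] roll units -0.05 j [-0.441  0.319 -0.059  1.195  0.012  0.052] F [ 0.7 -0.9 -0.4] w 74.9
F cut 1.06 -0.47 -0.44
T cut -0.07 -0.04 -0.01
[[318.1 220.6]
 [346.  220.4]
 [290.1 220.9]
 [317.6 161.7]
 [413.3 233.3]
 [222.1 235.1]
 [406.3 120.7]
 [227.1 121.7]]
```

View pics/c11.png

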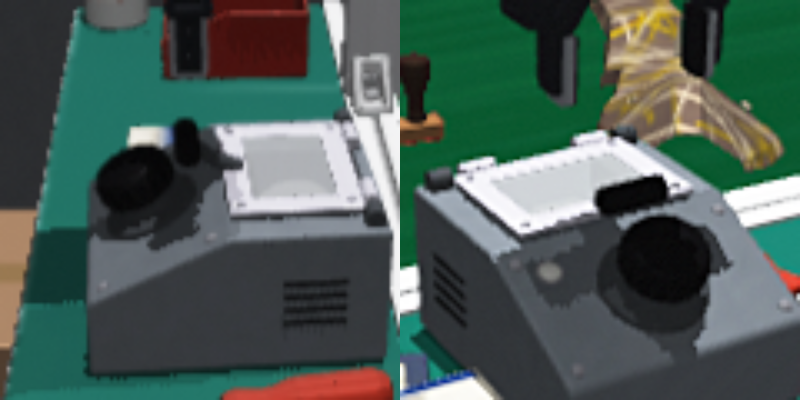

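View pics/w11.png

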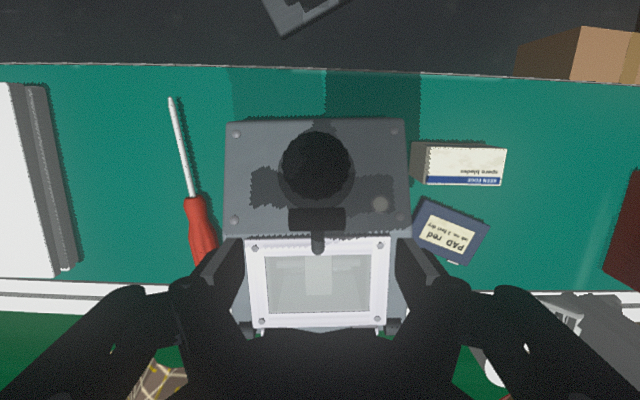

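```bash
python3 -c "
from h import *
go([-58.4,-0.5,135],-202)"
```

```text
clock 20.4 tcp cut mm [[-26.    0.9 169.5]] yaw rel 179.69 tilt [ 0.0099  0.0088 -0.9999]
shift [ 0.65  -0.041  0.687] roll units -3.718 j [-0.441  0.317 -0.056  1.193  0.012  0.052] F [-0.2 -0.3 -0.3] w 74.7
```

Emit:
move_arm(motion=[[75,[0.1,0,0],-0.8],[75,[0.25,-0.02,0],-1.6],[75,[0.4,-0.04,0],-2.4],[75,[0.55,-0.04,0.1],-3.2],[75,[0.65,-0.04,0.25],-3.72],[75,[0.65,-0.04,0.4],-3.72],[75,[0.65,-0.04,0.55],-3.72],[75,[0.65,-0.04,0.65],-3.72],[75,[0.65,-0.04,0.69],-3.72],[75,[0.65,-0.04,0.69],-3.72]])

```text
clock: 21.4
eef_pos: [0.4435, -0.2053, 0.1324]
tool_rot: [0.052, 0.999, 0.006, 0.002]
ft_force: [0.7, 0.0, 0.7]
grip_width: 0.0751
```

```bash
python3 - <<'E'
from h import *
from workcell import *
go([-58.4,-0.5,85],-202)
o=get_obs(); c=camera("wrist"); cv2.imwrite("pics/w12.png",c["color"][:,:,::-1])
Rm=R.from_quat(o["tool_rot"]).as_matrix(); p=np.load("p.npy")
def wp(P):
    t=Rm.T@(np.asarray(P)-o["eef_pos"]).T; M=np.linalg.inv(c["mount"]); q=(M[:3,:3]@t).T+M[:3,3]
    cc=dict(c); cc["rvec"]=np.zeros(3);cc["tvec"]=np.zeros(3); return proj(cc,q)
ax=np.array([-.4226,0,.9063]);xx=np.array([.9063,0,.4226]);t=np.linspace(0,2*np.pi,60)
H=np.array([-58.4,0,96.7])
pts=np.vstack([H+6*ax+24*(np.cos(a)*xx+np.sin(a)*np.array([0,1,0])) for a in t]+[H-8*ax+24*(np.cos(a)*xx+np.sin(a)*np.array([0,1,0])) for a in t]+[H-24.5*ax+31*(np.cos(a)*xx+np.sin(a)*np.array([0,1,0])) for a in t])
q=wp(cut(p,pts/1000))
im=c["color"][:,:,::-1].copy()
im=cv2.resize(im,None,fx=4,fy=4,interpolation=cv2.INTER_CUBIC)
for u in q: cv2.circle(im,tuple(int(v) for v in (u*4+1.5)),2,(0,255,255),-1)
im=np.clip(im.astype(float)*1.8,0,255).astype(np.uint8)
cv2.imwrite("pics/w12o.png",im[400:1000,880:1680])
E
```

```text
clock 21.4 tcp cut mm [[-60.3  -0.8 132.4]] yaw rel 201.98 tilt [ 0.0045  0.0109 -0.9999]
shift [-0.035 -0.019  0.948] roll units -0.003 j [-0.441  0.287 -0.201  1.083  0.012 -0.337] F [0.7 0.  0.7] w 75.1
```

View pics/w12o.png

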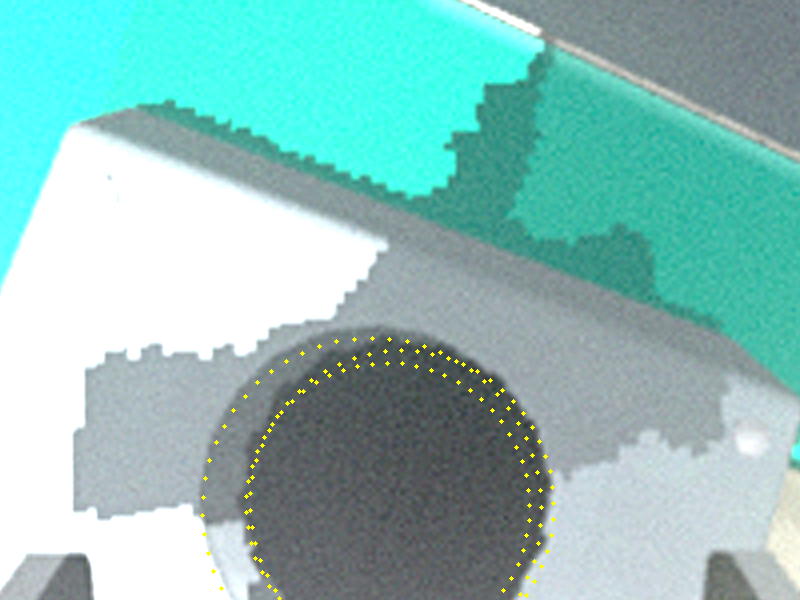

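Emit:
move_arm(motion=[[75,[-0.01,-0.01,0.15],0],[75,[-0.02,-0.01,0.3],0],[75,[-0.02,-0.01,0.45],0],[75,[-0.02,-0.01,0.6],0],[75,[-0.02,-0.01,0.7],0],[75,[-0.02,-0.01,0.8],0],[75,[-0.02,-0.01,0.88],0],[75,[-0.02,-0.01,0.94],0],[70,[-0.02,-0.01,0.94],0],[65,[-0.02,-0.01,0.94],0]])

```text
clock: 22.45
eef_pos: [0.4449, -0.2055, 0.086]
tool_rot: [0.052, 0.999, 0.005, 0.002]
ft_force: [0.6, -0.8, -0.3]
grip_width: 0.0648
```

```bash
python3 chk.py; python3 - <<'E'
from h import *
from workcell import *
for n in ["scene","side"]:
    a=camera(n)["color"][:,:,::-1]
    a=a[150:270,250:370] if n=="scene" else a[140:260,270:390]
    cv2.imwrite(f"pics/{n}13.png",cv2.resize(a,(400,400)))
a=np.hstack([cv2.imread("pics/scene13.png"),cv2.imread("pics/side13.png")]); cv2.imwrite("pics/c13.png",a)
E
```

```text
clock 22.45 tcp cut mm [[-59.1  -0.3  86. ]] yaw rel 202.0 tilt [ 0.0054  0.0105 -0.9999]
shift [-2.195 -0.842 -2.1  ] roll units 3.666 j [-0.44   0.337 -0.266  0.967  0.012 -0.337] F [ 0.6 -0.8 -0.3] w 64.8
F cut 0.95 -0.42 -0.27
T cut -0.05 0.01 -0.0
```

View pics/c13.png

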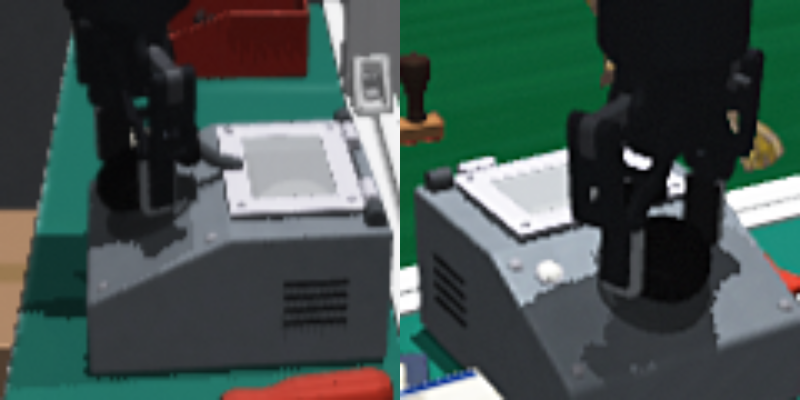

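Emit:
move_arm(motion=[[60,[0,0,0],0],[56,[0,0,0],0],[53,[0,0,0],0],[51,[0,0,0],0],[49,[0,0,0],0],[47,[0,0,0],0],[44,[0,0,0],0],[40,[0,0,0],0],[40,[0,0,0],0],[40,[0,0,0],0]])

```text
clock: 23.55
eef_pos: [0.4449, -0.2058, 0.0861]
tool_rot: [0.052, 0.999, 0.005, 0.003]
ft_force: [-1.6, -0.8, 3.9]
grip_width: 0.0458
```

```bash
python3 chk.py
```

```text
clock 23.55 tcp cut mm [[-58.9  -0.6  86.1]] yaw rel 201.99 tilt [ 0.0056  0.0097 -0.9999]
shift [-2.195 -0.837 -2.096] roll units 3.664 j [-0.44   0.337 -0.266  0.967  0.011 -0.337] F [-1.6 -0.8  3.9] w 45.8
F cut -1.05 -1.5 3.89
T cut -0.47 0.07 -0.06
```

Emit:
move_arm(motion=[[40,[0,0,0],0.8],[40,[0,0,0],1.6],[40,[0,0,0],2.4],[40,[0,0,0],3.2],[40,[0,0,0],4.0],[40,[0,0,0],4.8],[40,[0,0,0],5.6],[40,[0,0,0],6.4],[40,[0,0,0],7.2],[40,[0,0,0],7.6]])

```text
clock: 24.55
eef_pos: [0.4461, -0.2055, 0.0863]
tool_rot: [0.435, 0.9, 0.007, 0.001]
ft_force: [-0.9, -2.7, 3.0]
grip_width: 0.0454
```

```bash
python3 chk.py; python3 - <<'E'
from h import *
from workcell import *
c=camera("wrist"); im=cv2.resize(c["color"][:,:,::-1][80:280,190:450].astype(np.uint8),None,fx=3,fy=3); cv2.imwrite("pics/w14.png",np.clip(im*2.0,0,255).astype(np.uint8))
E
```

```text
clock 24.55 tcp cut mm [[-58.    0.2  86.3]] yaw rel 156.35 tilt [ 0.0083  0.0112 -0.9999]
shift [-2.125  0.968 -2.089] roll units -3.942 j [-0.44   0.337 -0.266  0.966  0.014  0.46 ] F [-0.9 -2.7  3. ] w 45.4
F cut 0.51 -2.83 3.03
T cut 0.57 -0.54 0.52
```

View pics/w14.png

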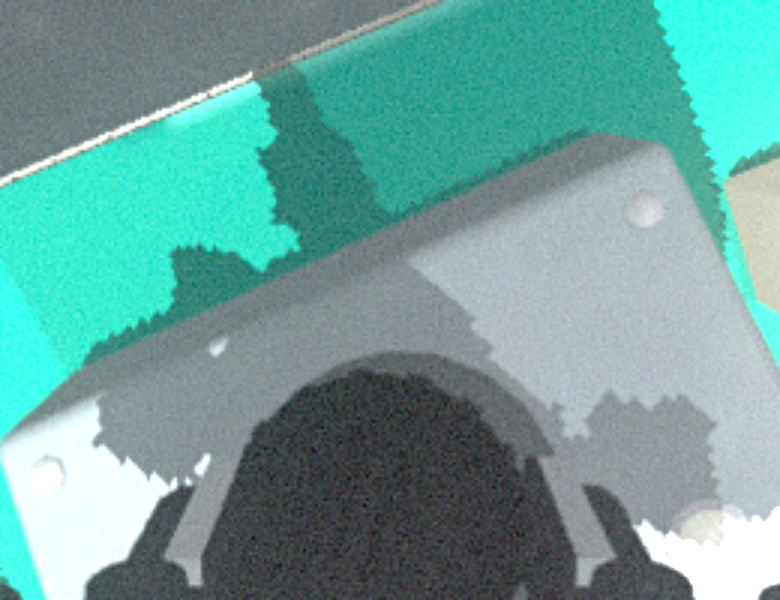

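Emit:
move_arm(motion=[[45,[0,0,0],7.6],[52,[0,0,0],0],[65,[0,0,0],0],[75,[0,0,0],0],[75,[0,0,0],0],[75,[0,0,0],0],[75,[0,0,-0.2],0],[75,[0,0,-0.6],0],[75,[0,0,-1.2],0],[75,[0,0,-1.8],0]])

```text
clock: 25.6
eef_pos: [0.444, -0.2063, 0.1773]
tool_rot: [0.435, 0.901, 0.006, -0.0]
ft_force: [0.4, -1.1, -0.1]
grip_width: 0.075
```

```bash
python3 chk.py; python3 - <<'E'
from h import *
from workcell import *
o=get_obs(); c=camera("wrist"); p=np.load("p.npy")
for n in ["scene","side"]:
    a=camera(n)["color"][:,:,::-1]
    a=a[150:270,250:370] if n=="scene" else a[140:260,270:390]
    cv2.imwrite(f"pics/{n}15.png",cv2.resize(a,(400,400)))
a=np.hstack([cv2.imread("pics/scene15.png"),cv2.imread("pics/side15.png")]); cv2.imwrite("pics/c15.png",np.clip(a*1.5,0,255))
E
```

```text
clock 25.6 tcp cut mm [[-59.5  -1.4 177.3]] yaw rel 156.38 tilt [ 0.0047  0.0108 -0.9999]
shift [-2.145  0.984 -0.276] roll units -3.937 j [-0.442  0.251 -0.125  1.195  0.012  0.457] F [ 0.4 -1.1 -0.1] w 75.0
F cut 0.83 -0.79 -0.12
T cut -0.04 -0.04 0.04[ WARN:0@4.793] global loadsave.cpp:1063 imwrite_ Unsupported depth image for selected encoder is fallbacked to CV_8U.
```

View pics/c15.png

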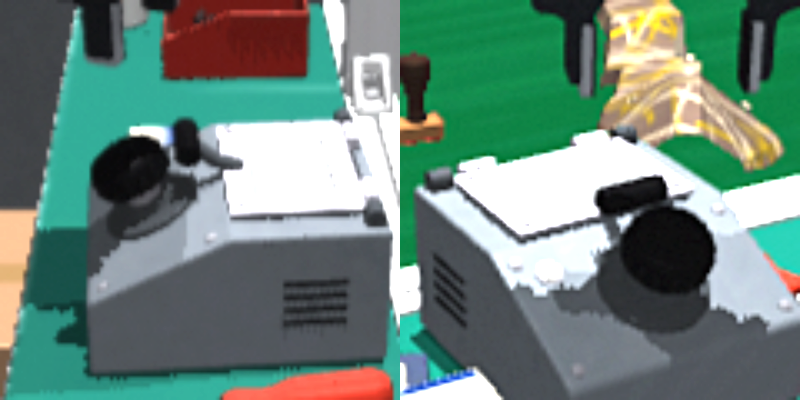

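Emit:
move_arm(motion=[[75,[0,0,-0.3],0],[75,[0,0,-0.7],0],[75,[0.2,0,-1.1],0],[75,[0.5,0,-1.5],0],[75,[0.8,0,-1.5],0],[75,[1.1,0,-1.5],0],[75,[1.3,0,-1.5],0],[75,[1.4,0,-1.5],0],[75,[1.4,0,-1.5],0],[75,[1.4,0,-1.5],0]])

```text
clock: 26.75
eef_pos: [0.4006, -0.1526, 0.251]
tool_rot: [0.435, 0.901, 0.006, 0.0]
ft_force: [-0.3, -0.4, 1.0]
grip_width: 0.0747
```

```bash
python3 - <<'E'
from h import *
from workcell import *
p=np.load("p.npy")
ax=np.array([-.4226,0,.9063]);xx=np.array([.9063,0,.4226]);t=np.linspace(0,2*np.pi,60)
S=np.array([-48.,0,74.5]); out=[]
for n,(u0,v0) in [("scene",(260,170)),("side",(310,180))]:
    c=camera(n); im=cv2.resize(c["color"][v0:v0+80,u0:u0+80,::-1],None,fx=5,fy=5,interpolation=cv2.INTER_CUBIC)
    im=np.clip(im.astype(float)*2,0,255).astype(np.uint8)
    for h,col in [(32,(0,255,255)),(24.5,(0,0,255))]:
        for dz in (6,-8):
            q=proj(c,cut(p,np.array([S+(h+dz)*ax+24*(np.cos(a)*xx+np.sin(a)*np.array([0,1,0])) for a in t])/1000))
            for u in q: cv2.circle(im,tuple(int(v) for v in ((u-[u0,v0]+.5)*5)),1,col,-1)
    out.append(im); cv2.imwrite(f"pics/{n}16.png",c["color"][:,:,::-1])
cv2.imwrite("pics/c16.png",np.hstack(out))
E
```

```text
(no output)
```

View pics/c16.png

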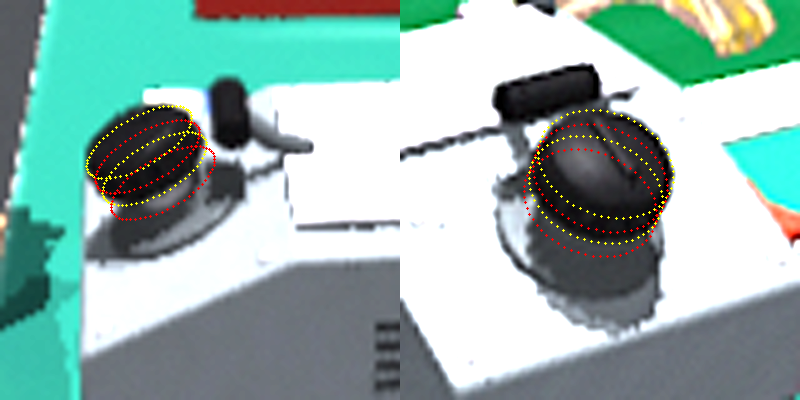

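View pics/side16.png

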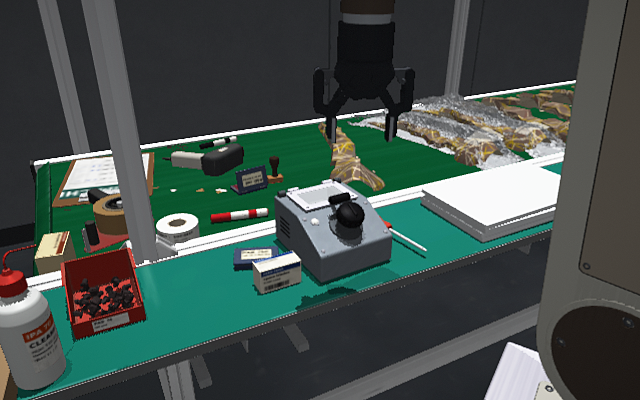

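```bash
python3 -c "
from workcell import *
print(job_done()); print(get_obs()['clock'])"
```

```text
the job is handed in; nothing more can be done
None
the job is handed in; nothing more can be done
```

The stop button is out again, the guard is shut, and the job was handed in at about 27 s of the 56 s allowed.

1. **Stop button in:** I pushed the mushroom in along its axis until it bottomed. The reading rose from about 6 N to 23 N. I took the hand away, and the pictures then showed the head latched in.
2. **Guard down:** I held the grip bar by its two ends and eased it from open to shut along its arc, at about 0.2 rad/s. At the stop the vertical force rose to 14 N. I let go, and the guard stayed shut.
3. **Stop button out:** I gripped the head and twisted it clockwise by about 46°, then released it. In the last pictures from both fixed cameras, the head matches the predicted fully-out outline and not the latched one. The bar is in its shut place, and the carton, tin and screwdriver look unmoved. The gripper is clear, with about 1 N or less on the wrist.

These did not go as planned:
- **Joint 6 limit:** on the first approach, joint 6 went to its limit; the readings were 3.142 and 3.140 against a range of 3.14. I can't tell whether that counts as passing the range. I backed off and used the half-turned grasp after that.
- **Extra twist on release:** in the first row of the release I commanded some extra turn by mistake, at most about 8.6° more, before opening the fingers.
- **Side force on the bar:** a sideways force of 5 to 10 N stayed on the guard bar throughout the swing, and small shifts did not remove it.
- **Twisting moment:** it read 0.5 Nm at the end of the twist, more than the spring alone would give.

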